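# Put the pads, oil bottles and loupe back in their trays

### The job

Sort the five things standing on the green mat into the three grey trays behind it: each tray already holds one sample in its middle, and each thing belongs in the tray whose sample is of its kind (press pads with the pad, oil bottles with the bottle, the loupe with the loupe). Set everything down upright, flat on the tray floor beside the sample, and leave the dust blower and the screwdriver where they are.

Things in the scene. Friction and masses are not known exactly. Their poses are not given: they have to be found in the camera images.
- tray_bottles: Tray for bottles: its sample is a small bottle with a red cap, 28 mm across the body, 61 mm tall. Shallow grey tray fixed to the bench, 176 (x, roughly away from the robot) x 136 mm (y), walls 3 thick, 16 high; inner floor 4 above the origin (centre of underside, z up). Sample fixed at the centre; the free halves beside it are centred at x = +50 and -50 mm.
- tray_pads: Tray for press pads: its sample is a white press pad, 41 mm across, 12 mm thick. Shallow grey tray fixed to the bench, 176 (x, roughly away from the robot) x 136 mm (y), walls 3 thick, 16 high; inner floor 4 above the origin (centre of underside, z up). Sample fixed at the centre; the free halves beside it are centred at x = +50 and -50 mm.
- tray_loupes: Tray for loupes: its sample is a black eye loupe, 37 mm across, 32 mm tall. Shallow grey tray fixed to the bench, 176 (x, roughly away from the robot) x 136 mm (y), walls 3 thick, 16 high; inner floor 4 above the origin (centre of underside, z up). Sample fixed at the centre; the free halves beside it are centred at x = +50 and -50 mm.
- pad_a: White turned plastic press pad, a disc 43 mm across and 12 mm thick with rounded upper edge, lying flat. It stands on the 2 mm thick dark green mat. Origin: centre of the underside; z up. Round about z, so its yaw does not matter.
- pad_b: White turned plastic press pad, a disc 45 mm across and 12 mm thick with rounded upper edge, lying flat. It stands on the 2 mm thick dark green mat. Origin: centre of the underside; z up. Round about z, so its yaw does not matter.
- bottle_large: White plastic oil bottle with a white cap, 83 mm tall; body a cylinder 42 mm across up to 37 mm height, then neck and cap about 26 mm across. It stands on the 2 mm thick dark green mat. Origin: centre of the underside; z up. Round about z, so its yaw does not matter.
- bottle_small: White plastic oil bottle with a blue cap, 68 mm tall; body a cylinder 33 mm across up to 28 mm height, then neck and cap about 20 mm across. It stands on the 2 mm thick dark green mat. Origin: centre of the underside; z up. Round about z, so its yaw does not matter.
- loupe: Black watchmaker's eye loupe standing on its wide end, 37 mm across at the foot, about 22 mm across at the top, 32 mm tall. It stands on the 2 mm thick dark green mat. Origin: centre of the underside; z up. Round about z, so its yaw does not matter.
- blower: Bystander: black rubber dust blower standing behind the trays, 50 mm across, 85 mm tall. Origin: centre of the underside.
- driver: Bystander: small screwdriver lying on the bench behind the trays, 110 mm long, 9 mm thick. Origin: its middle, on the bench.
There are look-alikes about, which are no part of the job. Leave any orange look-alike of the pad_b alone.

How it is judged:
By the outcome, as a careful person would: the job done as asked, in the order asked, and still so for the second after the job is handed in, with the robot touching nothing.
It also fails if it takes over 122 s, if anything falls off the work surface, if the arm or the gripper's body presses on something with over 40 N, if the wrist force passes 120 N, or if a joint passes its speed limit or range.

### The arm

A 7-joint arm with a two-finger parallel gripper is mounted at the origin on a cart in front of the work surface, level with it; the furniture and walls round the work are solid. World frame = base frame: x ahead of the robot, y to its left, z up, the work surface at z = 0. Lengths are in m, angles in rad, forces in N, time in s.
With the tool pointing down it reaches from about 0.35 to 0.9 m from the base axis. Payload 8.1 kg.
Tool frame: the origin (TCP) lies on the front face of the gripper's body, between the roots of the fingers; the fingertips stand 66 mm ahead of it and the grasp point (between the pads) lies 47 mm ahead of it (arm.finger_overhang is the distance from the TCP to the fingertips, in m); z points along the fingers, y is the line along which they close (so a half turn about z gives the same grasp; the last joint's range is limited). The gripper opens to 92 mm and grips with 3 to 60 N. Pads are 19 mm wide; open, the fingers measure 130 mm over their backs; the gripper's body (75 mm by 190 mm) begins 47 mm behind the grasp point.
Start: joints at [1.043, 0.434, 0.025, 1.573, -0.012, 1.134, -0.075], TCP at [0.258, -0.569, 0.292] pointing down, gripper open.
Joint ranges: [-2.62, 2.62], [-0.44, 2.09], [-1.27, 1.32], [0.08, 2.57], [-1.32, 4.46], [0.12, 2], [-2.74, 2.74]. Speed limits (rad/s): [2.22, 2.22, 3.01, 3.01, 3.14, 3.14, 3.14].

### API

Orientations are given as a rotation vector (axis times angle).
In Python, from cell import readout, cams, workorder, spotter, arm gives the robot as it stands.
- The arm moves only by the tool creep_tool, called after "Request:" in YAML: its name, and indented under it one key for each argument. Schema: {"type":"object","properties":{"rows":{"type":"array","items":{"type":"number"},"minItems":5,"maxItems":50},"force":{"type":"number"},"only":{"type":"string"},"quiet":{"type":"boolean"},"lines":{"type":"string"}},"required":["rows"],"additionalProperties":false}. rows is one flat list of numbers that holds 1 to 10 rows one after another, with no inner brackets; each row has 5 numbers: dx, dy, dz in m, then a turn about the tool's z in rad, then the opening from 0.0 (shut) to 1.0 (fully open); each row shifts and turns the commanded pose from where the row before left it, along the tool's axes as they then stand; what a row does not reach is not made up. A row lasts 1/10 s, in which the tool goes at most 0.05 m and 0.15 rad, less where a joint would pass 70% of its speed; a pose out of reach is approached as far as the arm can. The fingers move at their own pace and stop on an object; force is the grip in N (left out, the last holds). Time passes only in rows, so rows that do not move let the fingers close. The tool returns the time, the measured TCP pose, the force, the opening and the grip force at its end. only (a regular expression) keeps the lines of the reply that match it, lines (a string "A,B") keeps lines A to B, and quiet returns only ok. Input that does not fit is refused with a message, and nothing moves.
- readout.observe(): the state, without advancing time (a new reading comes with each control period).
- cams.get_image(name): name is "scene" or "top"; returns a dict with "image" (400x640x3 uint8, blue, green, red), "fx", "fy", "cx", "cy" (pixels), "cam_to_world" (4x4, takes a point from camera to world coordinates). Camera axes: x right, y down, z forward; pixel columns grow to the right and rows downward; lengths in m; the calibration is good to about 2 mm. A picture is of the moment at which its call begins. There is no depth.
- workorder.sign_off(): hands the job in; it is judged then, once.
Trained networks look in a picture, given as the dict that the camera call returned (one of the last four; its "shot" number tells which), for a name from the list of things; names that differ only in an ending like _2 or _b are one class to them, and where a whole thing is asked for, a point or a joint stands for the part that bears it (a point fixed in the world has none). Each returns a list of dicts, best first, with "score" (0 to 1); they miss things now and then, are a little off and sometimes report something else, mostly with a low value. They report only what shows in the picture. A call takes as long as a camera call. They do not tell look-alikes from the thing itself.
- spotter.boxes_of(picture, name): "centre" ([x, y, z] in m, in the coordinates of the camera as it stood for that picture, good to about 4 mm: the middle of the surface that is visible of it).
The state is a dict: "clock": time; "joints": joint angles; "dq": joint speeds; "joint_efforts": joint torques, N m; "position": TCP position; "ee_rot": TCP orientation; "force": force on the tool from outside, world axes, zero at the start; "ft_torque": the same for the moment, N m; "width": opening from 0.0 (shut) to 1.0 (fully open); "gripper_force": force on a finger pad.
Only numpy, scipy, OpenCV 4.12 (cv2) and the standard library are available. Lean on these libraries where they do the work, as an engineer would, in place of code of your own. Each camera call takes 0.05 s, during which the arm holds its last target. There are 200 camera calls.

## Working session

There is one attempt and no reset: what is moved stays moved. The work goes in short steps, Python scripts to look and compute and a tool call to move; the robot and the scene stay as the last step left them, time stands still between calls to the robot, and variables do not carry over. Pictures are saved under pics/ and viewed, at most 14 in all, crops included, and the job is handed in when it is done.

```bash
mkdir -p pics; ls
```

Create h.py:
```python
import numpy as np,cv2
from cell import readout,cams,workorder,spotter,arm
def w(p,c):
    T=np.array(p["cam_to_world"]);return (T@np.r_[c,1])[:3]
def px(p,P):
    T=np.linalg.inv(np.array(p["cam_to_world"]));c=T@np.r_[P,1]
    return np.array([p["fx"]*c[0]/c[2]+p["cx"],p["fy"]*c[1]/c[2]+p["cy"]])
def ray(p,u,v):
    T=np.array(p["cam_to_world"]);d=T[:3,:3]@np.array([(u-p["cx"])/p["fx"],(v-p["cy"])/p["fy"],1]);return T[:3,3],d
def atz(p,u,v,z):
    o,d=ray(p,u,v);return o+d*(z-o[2])/d[2]
def tri(p,a,q,b):
    o1,d1=ray(p,*a);o2,d2=ray(q,*b)
    s=np.linalg.lstsq(np.c_[d1,-d2],o2-o1,rcond=None)[0];A=o1+d1*s[0];B=o2+d2*s[1];return (A+B)/2,np.linalg.norm(A-B)
```

Run:
```python
from h import *
np.set_printoptions(precision=3,suppress=True)
o=readout.observe();print(o["position"],o["ee_rot"],o["width"],o["clock"])
for n in("scene","top"):
    p=cams.get_image(n);cv2.imwrite(f"pics/{n}0.png",p["image"]);print(n,p["fx"],np.array(p["cam_to_world"]))
    for k in["pad_a","bottle_large","bottle_small","loupe","tray_bottles","tray_pads","tray_loupes","blower","driver"]:
        for d in spotter.boxes_of(p,k):
            if d["score"]>.2:
                P=w(p,d["centre"]);print(k,round(d["score"],2),P,px(p,P).round())
```

```text
pics
[ 0.257 -0.569  0.291] [-3.07  -0.662  0.001] 0.9998551233180026 0.0
scene 445.4402851807985 [[-0.481 -0.442  0.757 -0.357]
 [-0.876  0.266 -0.401  0.47 ]
 [-0.024 -0.856 -0.516  0.614]
 [ 0.     0.     0.     1.   ]]
pad_a 0.71 [ 0.444 -0.033  0.015] [348. 216.]
pad_a 0.66 [0.45  0.231 0.016] [248. 246.]
pad_a 0.59 [0.312 0.264 0.012] [257. 288.]
pad_a 0.59 [0.234 0.248 0.016] [280. 307.]
bottle_small 0.9 [0.443 0.159 0.039] [277. 230.]
loupe 0.58 [ 0.457 -0.127  0.019] [376. 203.]
tray_bottles 0.7 [0.607 0.186 0.004] [243. 214.]
tray_loupes 0.81 [ 0.589 -0.215  0.002] [375. 180.]
blower 0.67 [ 0.742 -0.073  0.03 ] [307. 163.]
driver 0.59 [ 0.743 -0.185  0.004] [339. 162.]
top 389.2146945387007 [[-0.026 -0.999  0.045  0.461]
 [-1.     0.027  0.015  0.011]
 [-0.016 -0.044 -0.999  1.08 ]
 [ 0.     0.     0.     1.   ]]
pad_a 0.63 [0.324 0.255 0.01 ] [238. 266.]
pad_a 0.57 [0.246 0.244 0.01 ] [242. 295.]
pad_a 0.56 [0.459 0.23  0.015] [245. 217.]
pad_a 0.55 [ 0.452 -0.043  0.013] [345. 217.]
bottle_large 0.75 [0.444 0.053 0.069] [309. 221.]
bottle_small 0.71 [0.454 0.144 0.043] [275. 218.]
loupe 0.73 [ 0.464 -0.134  0.034] [380. 212.]
tray_bottles 0.79 [ 0.611  0.175 -0.002] [265. 162.]
tray_pads 0.77 [ 0.607 -0.01   0.002] [331. 161.]
tray_loupes 0.65 [ 0.595 -0.218  0.003] [407. 163.]
blower 0.58 [ 0.754 -0.084  0.04 ] [358. 104.]
```

View pics/scene0.png

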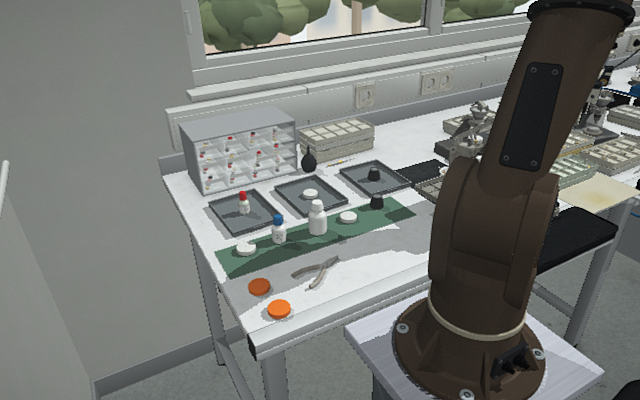

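View pics/top0.png

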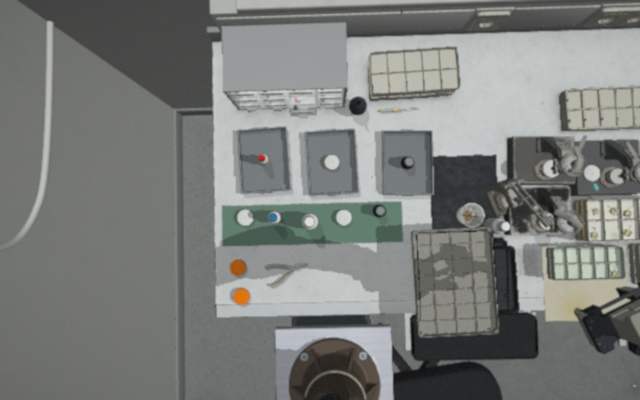

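The spotter and picture agree. White pads are at top-view pixels (245,217) and (345,217), the large bottle at (309,221), the blue-cap bottle at (275,218) and the loupe at (380,212). These could be mistaken for targets: orange discs at (238,267) and (241,296), the sample pad (332,162), the sample bottle (263,158), the sample loupe (407,163), and the clutter on the right at (471,214). I'll refine the measurements from both views and check in one crop.

Create m.py:
```python
from h import *
np.set_printoptions(precision=4,suppress=True)
names=["pad_a","bottle_large","bottle_small","loupe","tray_bottles","tray_pads","tray_loupes"]
S=cams.get_image("scene");T=cams.get_image("top")
def blobs(p,kind):
    h=cv2.cvtColor(p["image"],cv2.COLOR_BGR2HSV);H,Sa,V=cv2.split(h)
    m={"white":(Sa<60)&(V>150),"black":V<65,"blue":(H>95)&(H<125)&(Sa>110),"red":((H<6)|(H>172))&(Sa>130)&(V>60)}[kind]
    n,l,st,c=cv2.connectedComponentsWithStats(m.astype(np.uint8),connectivity=4)
    return [(c[i],st[i]) for i in range(1,n) if 8<st[i][4]<900]
def near(p,kind,P):
    q=px(p,P);b=sorted(blobs(p,kind),key=lambda t:np.hypot(*(t[0]-q)))
    return b[0] if b and np.hypot(*(b[0][0]-q))<14 else None
```

Run:
```python
from m import *
G={"pad245":("white",[.455,.23,.012]),"pad345":("white",[.448,-.038,.012]),"padS":("white",[.605,-.01,.014]),"large":("white",[.444,.055,.05]),"smallcap":("blue",[.45,.15,.06]),"redcap":("red",[.61,.18,.055]),"loupe":("black",[.46,-.13,.03]),"loupeS":("black",[.595,-.218,.03])}
for k,(c,P) in G.items():
    a=near(S,c,P);b=near(T,c,P)
    print(k,None if a is None else (a[0],a[1]),None if b is None else (b[0],b[1]),end=" ")
    if a and b: print(*tri(S,a[0],T,b[0]))
    else:print()
a=cv2.resize(T["image"][120:250,210:440],None,fx=3.4,fy=3.4,interpolation=cv2.INTER_CUBIC)[:,:782]
cv2.imwrite("pics/topc.png",a)
b=cv2.resize(S["image"][150:290,200:430],None,fx=3.4,fy=3.4,interpolation=cv2.INTER_CUBIC);cv2.imwrite("pics/scenec.png",b)
```

```text
pad245 None (array([244.3161, 217.4456]), array([237, 209,  16,  17, 193], dtype=int32)) 
pad345 None (array([343.5838, 217.1218]), array([336, 210,  16,  16, 197], dtype=int32)) 
padS (array([310.1485, 191.9109]), array([303, 188,  15,   9, 101], dtype=int32)) (array([331.6686, 161.6286]), array([325, 155,  15,  15, 175], dtype=int32)) [ 0.6043 -0.0101  0.0146] 0.0004147961118487919
large None (array([311.0759, 221.069 ]), array([304, 214,  14,  15, 145], dtype=int32)) 
smallcap (array([277.3736, 219.3846]), array([273, 214,  10,  11,  91], dtype=int32)) (array([272.2  , 217.075]), array([269, 214,   7,   7,  40], dtype=int32)) [0.4565 0.151  0.0593] 0.0007445617475612944
redcap (array([242.4717, 195.0566]), array([240, 191,   7,   9,  53], dtype=int32)) (array([260.8333, 157.4333]), array([258, 155,   7,   6,  30], dtype=int32)) [0.6153 0.1784 0.0547] 0.00043313398085267874
loupe (array([376.0652, 203.087 ]), array([369, 197,  14,  13, 138], dtype=int32)) (array([375.3659, 210.6341]), array([373, 205,   8,  12,  41], dtype=int32)) [ 0.4646 -0.1288  0.013 ] 0.006628287639294404
loupeS (array([373.3945, 175.5046]), array([368, 170,  12,  11, 109], dtype=int32)) (array([404.2857, 163.6607]), array([401, 157,  11,  12,  56], dtype=int32)) [ 0.5918 -0.2099  0.0172] 0.0032337123460510946
```

View pics/topc.png

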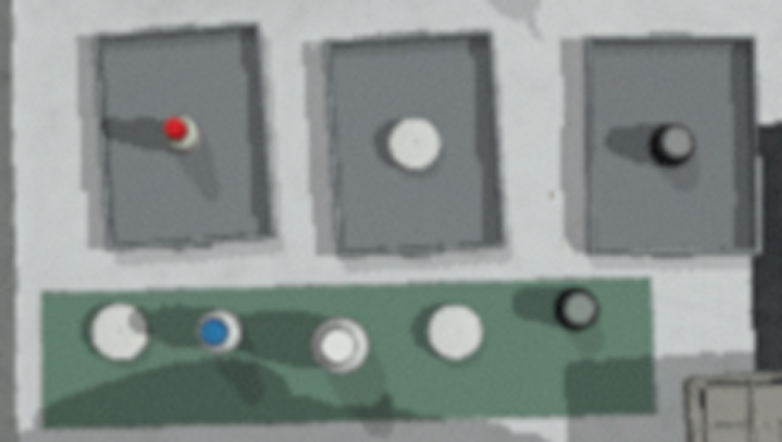

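View pics/scenec.png

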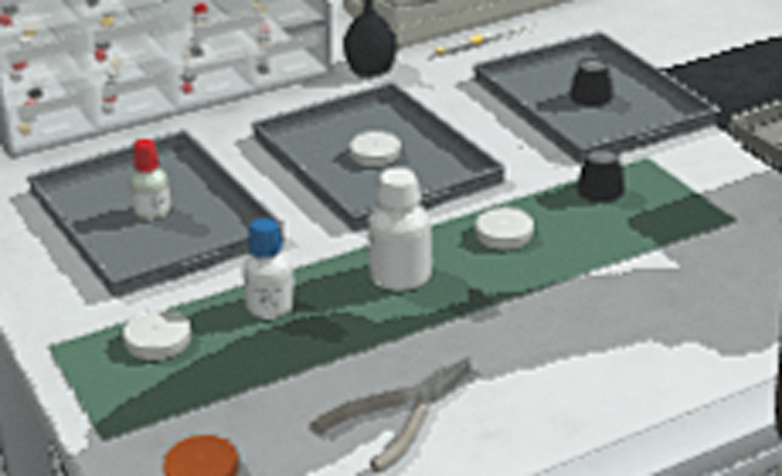

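The crops confirm the choice: two white pads at the crop's (118,331) and (455,331), two bottles at (218,331) and (340,345), and the loupe at (577,308). Their samples are in the trays. The orange disc at scene crop (200,460) is excluded. Next I triangulate the tops and the tray corners.

Run:
```python
from m import *
t=lambda x,y:(x/3.4+210,y/3.4+120)
s=lambda x,y:(x/3.4+200,y/3.4+150)
for k,a,b in [("pad245",s(157,333),t(118,331)),("pad345",s(505,226),t(455,331)),("largecap",s(398,174),t(338,345)),("smallcaptop",s(265,227),t(213,331)),("loupe top",s(602,158),t(579,307)),("loupeS top",s(594,64),t(677,142))]:
    print(k,*tri(S,a,T,b))
for n,cs in {"bot":[(92,37),(258,27),(274,236),(107,248)],"pads":[(322,43),(488,35),(503,243),(336,252)],"lou":[(584,39),(752,39),(754,250),(586,252)]}.items():
    P=np.array([atz(T,*t(*c),.016) for c in cs]);e=P[0]-P[3]+P[1]-P[2]
    print(n,P.mean(0),"size",np.linalg.norm(e)/2,np.linalg.norm(P[0]-P[1]),"yaw",np.arctan2(e[1],e[0]))
    for sg in(1,-1):print("   half",P.mean(0)+sg*.05*e/np.linalg.norm(e))
o=readout.observe();print(cv2.Rodrigues(np.array(o["ee_rot"]))[0],o["clock"])
```

```text
pad245 [0.4573 0.2336 0.0081] 0.00011197935218346977
pad345 [ 0.4504 -0.0392  0.0086] 0.0007418119119210904
largecap [0.4431 0.0528 0.0851] 0.001281972666061521
smallcaptop [0.4558 0.1491 0.0662] 0.0011390433825201756
loupe top [ 0.4669 -0.1369  0.0299] 0.0002860145028751644
loupeS top [ 0.5951 -0.2178  0.0356] 6.421779762103598e-05
bot [0.6133 0.1767 0.016 ] size 0.17161345055577443 0.13549709989844536 yaw 0.0536857220579689
   half [0.6632 0.1794 0.016 ]
   half [0.5633 0.174  0.016 ]
pads [ 0.6029 -0.0089  0.016 ] size 0.16969391382387644 0.13470008746779713 yaw 0.04163950994092906
   half [ 0.6529 -0.0069  0.016 ]
   half [ 0.553 -0.011  0.016]
lou [ 0.5957 -0.2155  0.016 ] size 0.1715782205968766 0.13532480376842285 yaw -0.02660033594543099
   half [ 0.6457 -0.2169  0.016 ]
   half [ 0.5457 -0.2142  0.016 ]
[[ 0.9112  0.412   0.    ]
 [ 0.412  -0.9112 -0.0001]
 [-0.      0.0001 -1.    ]] 1.2
```

Request:
creep_tool:
  rows: [0, 0, 0, 0.15, 0.7, 0, 0, 0, 0.15, 0.7, 0, 0, 0, 0.125, 0.7, 0.021, -0.043, 0, 0, 0.7, 0.021, -0.043, 0, 0, 0.7, 0.021, -0.043, 0, 0, 0.7, 0.021, -0.043, 0, 0, 0.7, 0.021, -0.043, 0, 0, 0.7]
  force: 20

```text
clock: 2.0
position: [0.3632, -0.3527, 0.2925]
ee_rot: [3.141, -0.0, 0.001]
force: [2.0, -0.2, 0.5]
width: 0.697
gripper_force: 0.0
```

Request:
creep_tool:
  rows: [0.021, -0.043, 0, 0, 0.7, 0.021, -0.043, 0, 0, 0.7, 0.021, -0.043, 0, 0, 0.7, 0.02, -0.043, 0, 0, 0.7, 0.02, -0.0445, 0, 0, 0.7, 0, 0, 0.045, 0, 0.7, 0, 0, 0.045, 0, 0.7, 0, 0, 0.045, 0, 0.7, 0, 0, 0.04, 0, 0.7, 0, 0, 0, 0, 0.7]
  force: 20

```text
clock: 3.0
position: [0.4628, -0.1374, 0.1133]
ee_rot: [-3.14, -0.0, 0.013]
force: [-0.3, 0.4, 0.6]
width: 0.698
gripper_force: 0.0
```

Run:
```python
from m import *
cv2.imwrite("pics/a1.png",np.vstack([cv2.resize(S["image"][150:290,250:450],None,fx=3,fy=3)[:300],cv2.resize(T["image"][150:250,280:480],None,fx=3,fy=3)]))
```

```text
(no output)
```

View pics/a1.png

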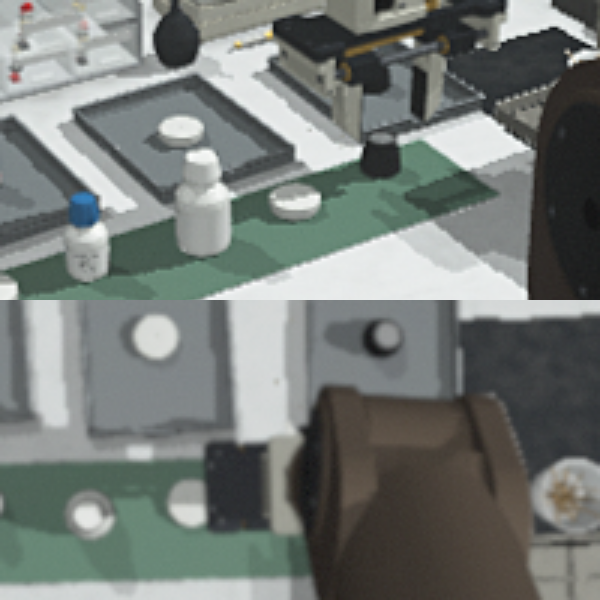

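The crop shows the fingers straddling the loupe (scene crop 345..425, loupe at 380,155). I descend and grip.

Request:
creep_tool:
  rows: [0.003, 0, 0.021, 0, 0.7, 0, 0, 0.021, 0, 0.7, 0, 0, 0, 0, 0.7, 0, 0, 0, 0, 0.1, 0, 0, 0, 0, 0.1, 0, 0, 0, 0, 0.1, 0, 0, 0, 0, 0.1, 0, 0, 0, 0, 0.1, 0, 0, 0, 0, 0.1]
  force: 20

```text
clock: 4.0
position: [0.4691, -0.1382, 0.0758]
ee_rot: [3.141, -0.001, 0.001]
force: [-1.8, -0.5, 7.8]
width: 0.358
gripper_force: 20.2
```

Request:
creep_tool:
  rows: [0, 0, -0.02, 0, 0.1, 0, 0, -0.03, 0, 0.1, 0, 0, -0.03, 0, 0.1, 0.025, 0.025, 0, 0, 0.1, 0.025, 0.025, 0, 0, 0.1, 0.026, 0.026, 0, 0, 0.1, 0, 0, 0, 0, 0.1, 0, 0, 0, 0, 0.1]

```text
clock: 4.8
position: [0.5444, -0.2144, 0.1547]
ee_rot: [-3.141, 0.002, 0.001]
force: [-0.6, 0.6, -1.2]
width: 0.358
gripper_force: 19.9
```

Run:
```python
from m import *
cv2.imwrite("pics/a2.png",cv2.resize(S["image"][130:250,300:460],None,fx=4,fy=4))
```

```text
(no output)
```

View pics/a2.png

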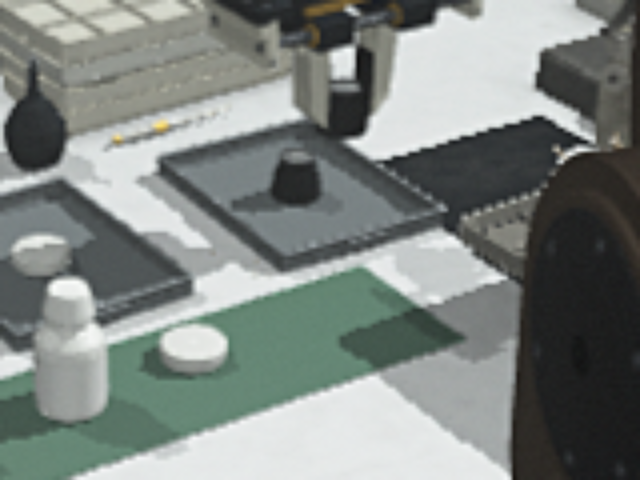

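The loupe is held upright at crop (350,105), clear of the sample. I lower it and release.

Request:
creep_tool:
  rows: [0, 0, 0.03, 0, 0.1, 0, 0, 0.03, 0, 0.1, 0, 0, 0.012, 0, 0.1, 0, 0, 0.004, 0, 0.1, 0, 0, 0, 0, 0.1, 0, 0, 0, 0, 0.1]

```text
clock: 5.5
position: [0.5453, -0.2141, 0.0804]
ee_rot: [3.141, -0.0, 0.003]
force: [0.3, 0.3, -0.5]
width: 0.361
gripper_force: 19.9
```

Request:
creep_tool:
  rows: [0, 0, 0.0015, 0, 0.1, 0, 0, 0.0015, 0, 0.1, 0, 0, 0, 0, 0.1]

```text
clock: 5.8
position: [0.5454, -0.2143, 0.0778]
ee_rot: [3.141, -0.001, 0.003]
force: [-2.3, 1.7, 11.0]
width: 0.361
gripper_force: 20.3
```

Request:
creep_tool:
  rows: [0, 0, 0, 0, 0.65, 0, 0, 0, 0, 0.65, 0, 0, 0, 0, 0.65, 0, 0, -0.03, 0, 0.65, 0, 0, -0.04, 0, 0.65, 0, 0, -0.042, 0, 0.65, -0.017, -0.0445, 0, 0, 0.65, -0.017, -0.0445, 0, 0, 0.65, -0.017, -0.0445, 0, 0, 0.65]

```text
clock: 6.7
position: [0.493, -0.0794, 0.1886]
ee_rot: [3.142, -0.002, 0.001]
force: [0.2, 0.4, 0.3]
width: 0.651
gripper_force: 0.0
```

Request:
creep_tool:
  rows: [-0.017, -0.0445, 0, 0, 0.65, -0.017, -0.0445, 0, 0, 0.65, -0.017, -0.0445, 0, 0, 0.65, 0, 0, 0.02, 0, 0.65, 0, 0, 0.02, 0, 0.65, 0, 0, 0, 0, 0.65]
  force: 15

```text
clock: 7.3
position: [0.4413, 0.053, 0.1466]
ee_rot: [3.141, 0.001, -0.006]
force: [0.0, -0.4, 0.3]
width: 0.65
gripper_force: 0.0
```

Request:
creep_tool:
  rows: [0.001, 0, 0.018, 0, 0.65, 0, 0, 0.018, 0, 0.65, 0, 0, 0, 0, 0.65, 0, 0, 0, 0, 0.1, 0, 0, 0, 0, 0.1, 0, 0, 0, 0, 0.1, 0, 0, 0, 0, 0.1, 0, 0, 0, 0, 0.1]
  force: 20

```text
clock: 8.1
position: [0.4439, 0.053, 0.1126]
ee_rot: [-3.142, 0.001, -0.001]
force: [0.6, 0.9, -0.4]
width: 0.282
gripper_force: 20.0
```

Run:
```python
from m import *
cv2.imwrite("pics/a3.png",cv2.resize(S["image"][130:250,240:400],None,fx=4,fy=4))
```

```text
(no output)
```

View pics/a3.png

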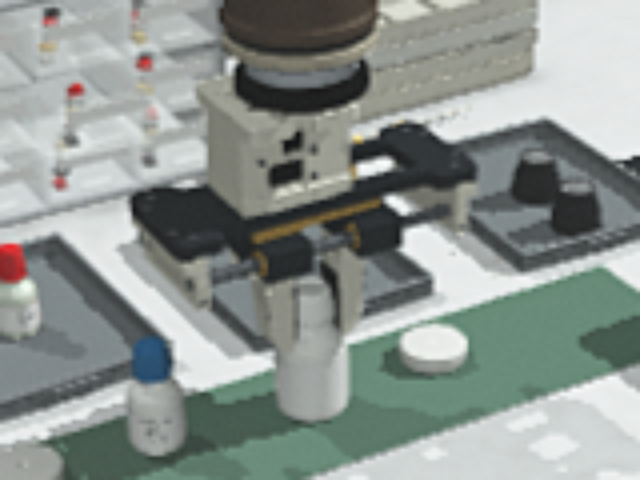

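The grip on the cap is good, with the width at 26 mm. The loupe stands upright in its tray at crop (575,205). I lift and carry the large bottle to the far half of the bottle tray.

Request:
creep_tool:
  rows: [0, 0, -0.03, 0, 0.1, 0, 0, -0.04, 0, 0.1, 0, 0, -0.04, 0, 0.1, 0.0355, -0.021, 0, 0, 0.1, 0.0355, -0.021, 0, 0, 0.1, 0.0355, -0.021, 0, 0, 0.1, 0.0355, -0.021, 0, 0, 0.1, 0.0355, -0.021, 0, 0, 0.1, 0.0355, -0.021, 0, 0, 0.1, 0, 0, 0, 0, 0.1]

```text
clock: 9.2
position: [0.6595, 0.1823, 0.2209]
ee_rot: [-3.14, -0.003, -0.001]
force: [-0.9, 0.7, -0.0]
width: 0.287
gripper_force: 20.0
```

Request:
creep_tool:
  rows: [0, 0, 0, 0, 0.1]

```text
clock: 9.3
position: [0.6567, 0.1794, 0.2211]
ee_rot: [3.141, 0.001, -0.003]
force: [0.6, -0.2, -0.3]
width: 0.284
gripper_force: 20.0
```

Run:
```python
from m import *
cv2.imwrite("pics/a4.png",np.hstack([cv2.resize(S["image"][110:240,180:320],None,fx=2.8,fy=2.8),cv2.resize(T["image"][70:200,210:350],None,fx=2.8,fy=2.8)]))
```

```text
(no output)
```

View pics/a4.png

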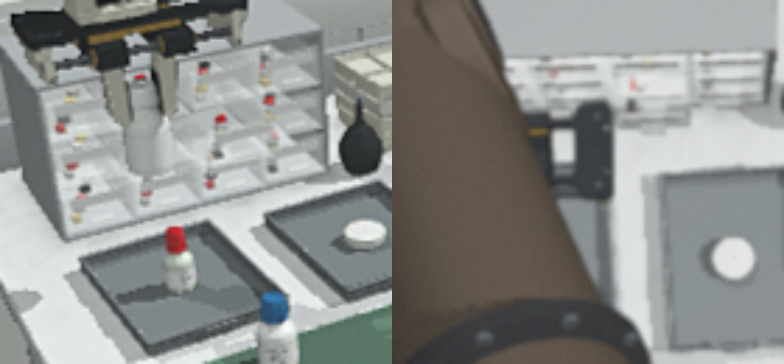

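Run:
```python
from m import *
print(atz(S,204.3,195,0),atz(S,296,174.3,0), atz(T,210+640/2.8-392/2.8,70+125/2.8,0))
```

```text
[0.7674 0.2432 0.    ] [ 0.7475 -0.0356  0.    ] [0.7413 0.0787 0.    ]
```

The cabinet front is at x≈0.75 and the gripper body ends at ≈0.70, so it is clear to lower.

Request:
creep_tool:
  rows: [0, 0, 0.04, 0, 0.1, 0, 0, 0.04, 0, 0.1, 0, 0, 0.02, 0, 0.1, 0, 0, 0.004, 0, 0.1, 0, 0, 0, 0, 0.1, 0, 0, 0, 0, 0.1]

```text
clock: 10.1
position: [0.6576, 0.1791, 0.1201]
ee_rot: [-3.141, 0.001, -0.004]
force: [1.7, -0.1, -0.4]
width: 0.284
gripper_force: 20.0
```

Request:
creep_tool:
  rows: [0, 0, 0.0015, 0, 0.1, 0, 0, 0, 0, 0.1]

```text
clock: 10.3
position: [0.6573, 0.179, 0.1179]
ee_rot: [-3.141, 0.001, -0.003]
force: [-0.3, -0.9, -0.6]
width: 0.28
gripper_force: 20.0
```

Request:
creep_tool:
  rows: [0, 0, 0.0015, 0, 0.1, 0, 0, 0, 0, 0.1]

```text
clock: 10.5
position: [0.6568, 0.1789, 0.1153]
ee_rot: [3.142, -0.0, 0.0]
force: [0.1, -0.5, 0.2]
width: 0.28
gripper_force: 20.0
```

Request:
creep_tool:
  rows: [0, 0, 0.001, 0, 0.1, 0, 0, 0, 0, 0.1]

```text
clock: 10.7
position: [0.6569, 0.179, 0.1147]
ee_rot: [-3.141, 0.0, -0.001]
force: [-1.1, -0.1, 3.6]
width: 0.281
gripper_force: 20.0
```

Request:
creep_tool:
  rows: [0, 0, 0, 0, 0.6, 0, 0, 0, 0, 0.6, 0, 0, 0, 0, 0.6, 0, 0, -0.03, 0, 0.6, 0, 0, -0.04, 0, 0.6, 0, 0, -0.03, 0, 0.6, -0.04, 0.006, 0, 0, 0.6, -0.04, 0.006, 0, 0, 0.6, -0.04, 0.006, 0, 0, 0.6, -0.04, 0.006, 0, 0, 0.6]

```text
clock: 11.7
position: [0.4951, 0.1546, 0.2142]
ee_rot: [3.142, -0.001, 0.0]
force: [-0.6, 0.9, -0.6]
width: 0.598
gripper_force: 0.0
```

Request:
creep_tool:
  rows: [-0.04, 0.005, 0, 0, 0.6, 0, 0, 0.04, 0, 0.6, 0, 0, 0.04, 0, 0.6, 0, 0, 0, 0, 0.6, 0, 0, 0, 0, 0.6]

```text
clock: 12.2
position: [0.4567, 0.15, 0.1345]
ee_rot: [3.141, -0.0, -0.002]
force: [0.2, -0.9, 1.2]
width: 0.601
gripper_force: 0.0
```

Request:
creep_tool:
  rows: [0, 0, 0.02, 0, 0.6, 0, 0, 0.015, 0, 0.6, 0, 0, 0, 0, 0.6, 0, 0, 0, 0, 0.1, 0, 0, 0, 0, 0.1, 0, 0, 0, 0, 0.1, 0, 0, 0, 0, 0.1, 0, 0, 0, 0, 0.1]
  force: 20

```text
clock: 13.0
position: [0.4569, 0.15, 0.0996]
ee_rot: [-3.141, 0.0, -0.001]
force: [0.1, -0.2, -0.3]
width: 0.219
gripper_force: 20.4
```

Request:
creep_tool:
  rows: [0, 0, -0.03, 0, 0.1, 0, 0, -0.04, 0, 0.1, 0, 0, -0.04, 0, 0.1, 0, 0, 0, 0, 0.1, 0, 0, 0, 0, 0.1]

```text
clock: 13.5
position: [0.4571, 0.15, 0.21]
ee_rot: [-3.141, 0.001, -0.003]
force: [-0.7, -0.6, -1.2]
width: 0.218
gripper_force: 20.0
```

```bash
python3 - <<'E'
from m import *
cv2.imwrite("pics/a5.png",cv2.resize(S["image"][110:260,200:370],None,fx=4,fy=4))
E
```

```text
(no output)
```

View pics/a5.png

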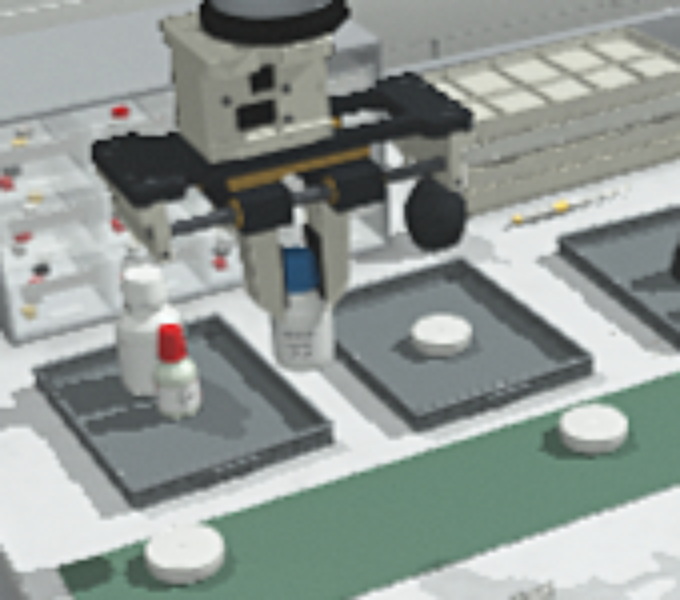

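The small bottle is held upright, and the large bottle stands in its tray at crop (145,330). I place the small one in the near half.

Request:
creep_tool:
  rows: [0.035, -0.008, 0, 0, 0.1, 0.035, -0.008, 0, 0, 0.1, 0.035, -0.008, 0, 0, 0.1, 0, 0, 0.04, 0, 0.1, 0, 0, 0.04, 0, 0.1, 0, 0, 0.02, 0, 0.1, 0, 0, 0.005, 0, 0.1, 0, 0, 0, 0, 0.1, 0, 0, 0, 0, 0.1]

```text
clock: 14.5
position: [0.5612, 0.1738, 0.1033]
ee_rot: [3.141, -0.0, -0.003]
force: [-0.4, -0.3, -0.9]
width: 0.214
gripper_force: 20.0
```

Request:
creep_tool:
  rows: [0, 0, 0.002, 0, 0.1, 0, 0, 0, 0, 0.1]

```text
clock: 14.7
position: [0.5617, 0.1739, 0.102]
ee_rot: [3.141, -0.0, -0.0]
force: [0.2, -0.3, -1.4]
width: 0.216
gripper_force: 20.0
```

Request:
creep_tool:
  rows: [0, 0, 0.0015, 0, 0.1, 0, 0, 0, 0, 0.1]

```text
clock: 14.9
position: [0.5619, 0.1739, 0.1008]
ee_rot: [-3.142, 0.001, -0.0]
force: [0.2, -0.7, -0.1]
width: 0.219
gripper_force: 20.0
```

Request:
creep_tool:
  rows: [0, 0, 0.001, 0, 0.1, 0, 0, 0, 0, 0.1]

```text
clock: 15.1
position: [0.562, 0.174, 0.1008]
ee_rot: [-3.142, 0.001, -0.001]
force: [-2.9, -1.5, 11.0]
width: 0.218
gripper_force: 20.0
```

Request:
creep_tool:
  rows: [0, 0, 0, 0, 0.6, 0, 0, 0, 0, 0.6, 0, 0, 0, 0, 0.6, 0, 0, -0.03, 0, 0.6, 0, 0, -0.04, 0, 0.6, 0, 0, -0.02, 0, 0.8, -0.035, -0.02, 0, 0, 0.8, -0.035, -0.02, 0, 0, 0.8, -0.035, -0.02, 0, 0, 0.8]

```text
clock: 16.0
position: [0.4556, 0.2344, 0.1898]
ee_rot: [-3.141, 0.002, -0.0]
force: [0.1, 1.0, -0.3]
width: 0.799
gripper_force: 0.0
```

Request:
creep_tool:
  rows: [0, 0, 0.04, 0, 0.8, 0, 0, 0.04, 0, 0.8, 0, 0, 0.02, 0, 0.8, 0, 0, 0, 0, 0.8, 0, 0, 0, 0, 0.8]

```text
clock: 16.5
position: [0.4569, 0.2341, 0.09]
ee_rot: [3.141, -0.0, -0.001]
force: [0.3, 0.3, 0.5]
width: 0.799
gripper_force: 0.0
```

Request:
creep_tool:
  rows: [0, 0, 0.014, 0, 0.8, 0, 0, 0.006, 0, 0.8, 0, 0, 0, 0, 0.8, 0, 0, 0, 0, 0.3, 0, 0, 0, 0, 0.3, 0, 0, 0, 0, 0.3, 0, 0, 0, 0, 0.3, 0, 0, 0, 0, 0.3]
  force: 20

```text
clock: 17.3
position: [0.4569, 0.234, 0.0699]
ee_rot: [-3.141, 0.0, -0.0]
force: [-0.3, -0.0, 3.1]
width: 0.453
gripper_force: 20.0
```

Request:
creep_tool:
  rows: [0, 0, -0.04, 0, 0.3, 0, 0, -0.045, 0, 0.3, 0, 0, -0.045, 0, 0.3, 0.028, 0.0344, 0, 0, 0.3, 0.028, 0.0344, 0, 0, 0.3, 0.028, 0.0344, 0, 0, 0.3, 0.028, 0.0344, 0, 0, 0.3, 0.028, 0.0344, 0, 0, 0.3, 0.028, 0.0344, 0, 0, 0.3, 0.028, 0.0344, 0, 0, 0.3]

```text
clock: 18.3
position: [0.6535, -0.0085, 0.1997]
ee_rot: [3.142, -0.0, -0.0]
force: [1.6, 0.7, -0.1]
width: 0.457
gripper_force: 20.0
```

Request:
creep_tool:
  rows: [0, 0, 0, 0, 0.3, 0, 0, 0, 0, 0.3]

```text
clock: 18.5
position: [0.6528, -0.0082, 0.1991]
ee_rot: [3.141, -0.004, -0.001]
force: [-0.7, 1.2, 0.0]
width: 0.461
gripper_force: 20.0
```

```bash
python3 - <<'E'
from m import *
cv2.imwrite("pics/a6.png",cv2.resize(S["image"][110:260,200:370],None,fx=4,fy=4))
E
```

```text
(no output)
```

View pics/a6.png

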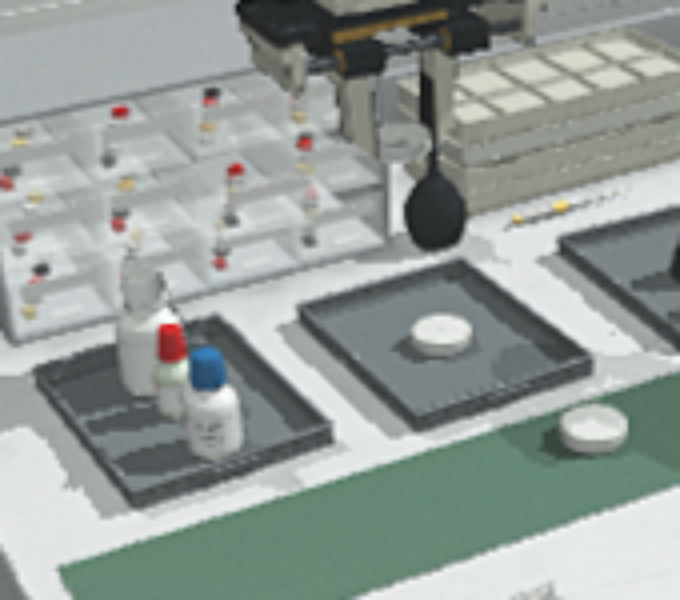

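The pad is held level, both bottles stand upright in their tray, and the blower is clear. I lower it.

Request:
creep_tool:
  rows: [0, 0, 0.04, 0, 0.3, 0, 0, 0.04, 0, 0.3, 0, 0, 0.03, 0, 0.3, 0, 0, 0.013, 0, 0.3, 0, 0, 0, 0, 0.3, 0, 0, 0, 0, 0.3]

```text
clock: 19.2
position: [0.6534, -0.0061, 0.0781]
ee_rot: [-3.141, -0.001, -0.002]
force: [-0.4, 0.9, -0.3]
width: 0.457
gripper_force: 20.0
```

Request:
creep_tool:
  rows: [0, 0, 0.0025, 0, 0.3, 0, 0, 0, 0, 0.3]

```text
clock: 19.4
position: [0.6535, -0.0068, 0.0756]
ee_rot: [-3.142, 0.0, -0.003]
force: [-0.1, 0.4, 0.2]
width: 0.456
gripper_force: 20.0
```

Request:
creep_tool:
  rows: [0, 0, 0.002, 0, 0.3, 0, 0, 0, 0, 0.3]

```text
clock: 19.6
position: [0.6528, -0.007, 0.0725]
ee_rot: [3.142, -0.001, 0.001]
force: [0.3, -0.2, 0.3]
width: 0.46
gripper_force: 20.0
```

Request:
creep_tool:
  rows: [0, 0, 0.001, 0, 0.3, 0, 0, 0, 0, 0.3]

```text
clock: 19.8
position: [0.6529, -0.0069, 0.072]
ee_rot: [3.141, -0.001, 0.001]
force: [-2.2, 0.2, 7.4]
width: 0.458
gripper_force: 20.0
```

Request:
creep_tool:
  rows: [0, 0, 0, 0, 0.65, 0, 0, 0, 0, 0.65, 0, 0, 0, 0, 0.65, 0, 0, -0.03, 0, 0.65, 0, 0, -0.04, 0, 0.65, 0, 0, -0.03, 0, 0.8, -0.0405, 0.0065, 0, 0, 0.8, -0.0405, 0.0065, 0, 0, 0.8, -0.0405, 0.0065, 0, 0, 0.8, -0.0405, 0.0065, 0, 0, 0.8]

```text
clock: 20.8
position: [0.4891, -0.0331, 0.1712]
ee_rot: [3.141, -0.0, 0.0]
force: [1.3, 0.5, -0.2]
width: 0.8
gripper_force: 0.0
```

Request:
creep_tool:
  rows: [-0.0405, 0.0065, 0, 0, 0.8, 0, 0, 0.04, 0, 0.8, 0, 0, 0.04, 0, 0.8, 0, 0, 0, 0, 0.8, 0, 0, 0, 0, 0.8]

```text
clock: 21.3
position: [0.45, -0.0392, 0.0914]
ee_rot: [-3.142, -0.0, 0.003]
force: [-0.2, -0.6, 0.1]
width: 0.804
gripper_force: 0.0
```

Next I grip, lift, and move to (0.553, −0.011).

Request:
creep_tool:
  rows: [0, 0, 0.015, 0, 0.8, 0, 0, 0.0065, 0, 0.8, 0, 0, 0, 0, 0.8, 0, 0, 0, 0, 0.3, 0, 0, 0, 0, 0.3, 0, 0, 0, 0, 0.3, 0, 0, 0, 0, 0.3, 0, 0, 0, 0, 0.3]
  force: 20

```text
clock: 22.1
position: [0.4503, -0.0394, 0.0699]
ee_rot: [3.142, -0.001, 0.0]
force: [-0.1, 0.1, 3.9]
width: 0.436
gripper_force: 20.0
```

Request:
creep_tool:
  rows: [0, 0, -0.03, 0, 0.3, 0, 0, -0.04, 0, 0.3, 0.034, -0.0095, 0, 0, 0.3, 0.034, -0.0095, 0, 0, 0.3, 0.034, -0.0095, 0, 0, 0.3, 0, 0, 0.04, 0, 0.3, 0, 0, 0.022, 0, 0.3, 0, 0, 0, 0, 0.3, 0, 0, 0, 0, 0.3]

```text
clock: 23.0
position: [0.552, -0.0108, 0.0779]
ee_rot: [3.142, -0.0, -0.002]
force: [-0.7, 0.3, 0.9]
width: 0.433
gripper_force: 20.0
```

Request:
creep_tool:
  rows: [0, 0, 0.004, 0, 0.3, 0, 0, 0, 0, 0.3]

```text
clock: 23.2
position: [0.5527, -0.0109, 0.0746]
ee_rot: [-3.142, 0.001, -0.003]
force: [-0.9, 0.2, -0.8]
width: 0.432
gripper_force: 20.0
```

Request:
creep_tool:
  rows: [0, 0, 0.0015, 0, 0.3, 0, 0, 0, 0, 0.3]

```text
clock: 23.4
position: [0.5524, -0.0109, 0.0727]
ee_rot: [3.142, -0.001, 0.001]
force: [-0.2, -0.1, -0.6]
width: 0.438
gripper_force: 20.0
```

Request:
creep_tool:
  rows: [0, 0, 0.001, 0, 0.3, 0, 0, 0, 0, 0.3]

```text
clock: 23.6
position: [0.5525, -0.0109, 0.0719]
ee_rot: [3.141, -0.001, 0.001]
force: [-2.5, -0.3, 6.9]
width: 0.437
gripper_force: 20.0
```

Request:
creep_tool:
  rows: [0, 0, 0.0005, 0, 0.3, 0, 0, 0, 0, 0.3]

```text
clock: 23.8
position: [0.5524, -0.0109, 0.0718]
ee_rot: [3.141, -0.001, 0.001]
force: [-3.9, -0.3, 13.3]
width: 0.436
gripper_force: 20.0
```

Contact. I release, retreat up and sideways, and check.

Request:
creep_tool:
  rows: [0, 0, 0, 0, 0.65, 0, 0, 0, 0, 0.65, 0, 0, 0, 0, 0.65, 0, 0, -0.04, 0, 0.65, 0, 0, -0.045, 0, 0.65, 0, 0, -0.045, 0, 0.65, 0, 0, -0.045, 0, 0.65, -0.03, 0.03, 0, 0, 0.65, -0.03, 0.04, 0, 0, 0.65, -0.03, 0.04, 0, 0, 0.65]

```text
clock: 24.8
position: [0.4612, -0.1216, 0.246]
ee_rot: [3.141, 0.002, 0.001]
force: [0.3, -1.8, -0.2]
width: 0.652
gripper_force: 0.0
```

Request:
creep_tool:
  rows: [-0.02, 0.045, 0, 0, 0.65, -0.02, 0.045, 0, 0, 0.65, -0.02, 0.045, 0, 0, 0.65, 0, 0.045, 0, 0, 0.65, 0, 0.045, 0, 0, 0.65, 0, 0, 0, 0, 0.65]

```text
clock: 25.4
position: [0.4004, -0.3523, 0.2456]
ee_rot: [3.138, -0.013, -0.0]
force: [-0.6, 0.4, 0.1]
width: 0.646
gripper_force: 0.0
```

Run:
```python
from m import *
cv2.imwrite("pics/end.png",np.hstack([cv2.resize(S["image"][130:290,210:410],None,fx=2,fy=2),cv2.resize(T["image"][90:250,210:410],None,fx=2,fy=2)]))
```

```text
(no output)
```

View pics/end.png

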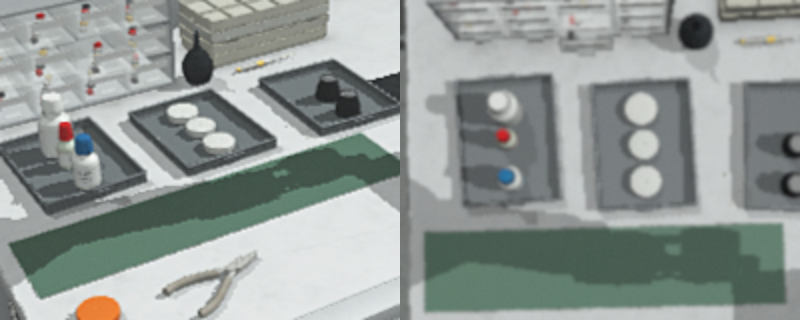

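All five items stand in the right trays beside their samples. The blower (195,60) and screwdriver (262,62) are unmoved, and the orange disc is untouched.

```bash
python3 -c "from cell import workorder;print(workorder.sign_off())"
```

```text
the job is handed in; nothing more can be done
None
```

I sorted both pads, both bottles and the loupe into their matching trays, upright beside the samples, left the dust blower, screwdriver and orange look-alikes alone, and handed the job in at about 25 s of the 122 s allowed.

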